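Shut the kit drawer, peel the top sheet tray off its stack and present it

TASK

Push the open drawer of the small grey kit cabinet fully home, past its catch, so that no chips fall in. Then peel the top tray off the nested stack on the cabinet: take it by its upright corner lug and lift that corner first while the opposite corner stays down, so that the spring catches let go and the lower tray stays in its place. Finish while holding the tray still by its lug, right side up and roughly level, centred over the rubber work mat and about 12 cm above it; do not put it down or let go, and leave the other things on the bench where they are.

Things in the scene. Friction and masses are not known exactly. Their poses are not given: they have to be found in the camera images.
- kit_cabinet: grey sheet-metal bench-top cabinet with one drawer, fixed to the bench, 165 (x) x 160 (y) x 55 mm high, on 5 mm rubber feet. Origin: centre of its underside, 5 mm above the bench; its x axis points from the drawer front (at x = -82 mm) to the back, y to its left, z up. On its top, centred at x = +18 mm, y = 0, stands the stack of three nested folded sheet trays: the lowest is fixed to the cabinet, lower_tray and top_tray are loose, each 7 mm above the one below
- kit_drawer (a joint): how far the drawer is pulled out along the cabinet's -x (m): 0 = home, up to 0.09. It starts 0.04 to 0.08 open. It slides with about 1 N of friction; in the last 12 mm a sprung roller catch resists with about 4 N, and from about 5 mm it draws the drawer home to 0
- drawer_handle (a point): middle of the drawer's steel bar handle: a bar 70 mm long (along the cabinet's y), 7 mm thick, its centre 43 mm above the bench and 26 mm in front of the drawer front. It moves with the drawer; with the drawer home it lies at x = -115 mm, y = 0 of the cabinet
- lower_tray: middle tray of the stack (0.47 kg), loose, must stay in its place. Same tray and axes as top_tray, but its lug is at its near right corner (-54, -54) and it carries two sprung ball catches, mid far rim and mid right rim, in housings 36 mm high, 66 to 75 mm from its centre. The balls reach 3 mm over the top tray's rims; each gives way at about 7 N, so that a flat lift takes this tray along
- top_tray: the tray to take: folded plain steel sheet, open at the corners, 110 x 110 mm over the rims, 15 mm high (rim tops), sheet 3 mm, four pairs of 4 mm spacer pads on the rims, about 0.16 kg. Origin: centre of its underside; z up, x and y as the cabinet's at the start. An upright grip lug stands at its near left corner (-x, +y)
- top_tray_lug (a point): centre of the top tray's grip lug, at (-54, +54, 26.5) mm in the tray: a steel block 20 mm long along the tray's diagonal, 10 mm thick across it (grip it across these 10 mm, fingers from above, closing along the tray's (1, 1) direction) and 25 mm high, from 14 to 39 mm above the tray's underside. Below it a flat gusset 30 mm wide, top at 15 mm; otherwise free on both sides
- top_tray_opposite_corner (a point): the point of the top tray at the corner opposite the lug (far right), at (+38, -38, 15) mm in the tray, between the ends of the rims. The tray tilts up about this corner when the lug is lifted; 15 degrees of tilt free it from both catches
- work_mat: black ribbed rubber mat 120 x 120 x 4 mm, fixed on the bench; origin at the centre of its underside. The tray is presented over it
- casting: small light-metal cover casting, 65 x 91 x 28 mm, bystander; origin at the centre of its underside
- paste_tin: round tin with a dark lid, 67 mm across, 37 mm high, bystander; origin at the centre of its underside
- v_block: steel V-block 45 x 50 x 40 mm, bystander; origin at the centre of its underside
- guard_frame: fixed grey steel guard frame between robot and bench: an upright 30 x 30 mm, 1.35 m high, at the robot's left (origin: its axis at bench-top height), and from it to the right a sill 50 mm wide, top 47 mm above the bench. The clear panel is drawn back to the right (beyond y = -0.30 m). Pass the upright with the arm drawn in, then reach out over the sill
Not all that is in view belongs to the job. There is more than one size of the work_mat; the one meant has the size given above.

How it is judged:
On the way, in this order (a step that is already met when the one before it is completed fails the run):
1. the drawer is home behind its catch (under 3 mm open) (value of joint kit_drawer below 0.003 m), for 0.2 s.
2. the top tray's lug is lifted at least 18 mm while its opposite corner is still down (raised less than 8 mm), the drawer staying home (z of top_tray_lug in the frame of lower_tray above 0.0515 m and z of top_tray_opposite_corner in the frame of lower_tray below 0.03 m and x of top_tray_opposite_corner in the frame of lower_tray above 0.02 m and y of top_tray_opposite_corner in the frame of lower_tray below -0.02 m and value of joint kit_drawer below 0.003 m), for 0.1 s.
At the end, for the whole second after the job is handed in: Top tray held still in the fingers, centre within 40 mm of the mat's, underside 70-190 mm above the mat's foot, right side up, level within 20 degrees; drawer under 3 mm open; lower tray moved under 8 mm, tilted under 3.4 degrees; casting, tin and V-block moved under 20 mm (horizontal distance between top_tray and work_mat below 0.04 m and z of top_tray in the frame of work_mat between 0.07 and 0.19 m and angle between top_tray's own z axis and vertical below 0.35 rad and contact force between the fingers and top_tray above 1 N and linear speed of top_tray below 0.03 m/s and value of joint kit_drawer below 0.003 m and distance of lower_tray from where it was at the start of the episode below 0.008 m and angle between lower_tray's own z axis and vertical below 0.06 rad and distance of each of casting, paste_tin, v_block from where it was at the start of the episode below 0.02 m); the arm keeps its last pose, push and grip.
It fails at once if the lower tray is pulled out of its place (moved over 12 mm) (distance of lower_tray from where it was at the start of the episode above 0.012 m).
It fails at once if a bystander (casting, tin, V-block) is moved over 20 mm (distance of any of casting, paste_tin, v_block from where it was at the start of the episode above 0.02 m).
It also fails if it takes over 59 s, if anything falls off the work surface, if the arm or the gripper's body presses on something with over 40 N, if the wrist force passes 120 N, or if a joint passes its speed limit or range.

ROBOT

A 6-joint arm with a two-finger parallel gripper is mounted at the origin on a cart in front of the work surface, level with it; the furniture and walls round the work are solid. World frame = base frame: x ahead of the robot, y to its left, z up, the work surface at z = 0. Lengths are in m, angles in rad, forces in N, time in s.
With the tool pointing down it reaches from about 0.375 to 0.9 m from the base axis. Payload 3.1 kg.
Tool frame: the origin (TCP) lies between the finger pads; the fingertips stand robot.tip_extent ahead of it and the grasp point (between the pads) lies 3 mm ahead of it (robot.tip_extent is the distance from the TCP to the fingertips, in m); z points along the fingers, x is the direction in which the jaws open and shut, and the axes are right-handed (so a half turn about z gives the same grasp; the last joint's range is limited). The gripper opens to 87 mm and grips with 3 to 60 N. Pads are 19 mm wide; open, the fingers measure 117 mm over their backs; the gripper's body (75 mm by 190 mm) begins 51 mm behind the grasp point.
Start: joints at [0.988, 0.527, 1.433, -0, 1.181, -0.178], TCP at [0.246, 0.574, 0.245] pointing down, gripper open.
Joint ranges: [-3.08, 3.08], [-0.75, 2.2], [0.22, 2.44], [-1.43, 4.57], [0, 2.65], [-2.85, 2.85]. Speed limits (rad/s): [2.79, 2.79, 3.14, 3.14, 3.14, 3.14].

INTERFACE

Orientations are given as a unit quaternion [x, y, z, w].
In Python, from rig import robot, cams gives the robot as it stands.
- The arm moves only by the tool carry_out, never from a script. Its argument "steps" is a list of rows, each a list of 3 entries, a list of its own where there are three numbers: the shift along the world's x, y, z in cm, then the turn about the world's z in degrees, then the closure, from 0 (fully open) to 1 (shut). In form: [[[dx, dy, dz], spin, fingers], ...]. A call has 1 to 10 rows; each row shifts and turns the pose as measured when the row begins; what a row does not reach is not made up. A row lasts 1/10 s, in which the tool goes at most 50 mm and 8.59 degrees, less where a joint would pass 70% of its speed; a pose out of reach is approached as far as the arm can. A call with a gripper value outside its range is refused whole. The fingers move at their own pace and stop on an object; "squeeze" is the grip in N (left out, the last holds). Time passes only in rows, so rows that do not move let the fingers close. It gives the time, the measured TCP pose, the force and the opening at its end, in the units of the state.
- robot.get_obs(): the state, without advancing time (a new reading comes with each control period).
- cams.camera(name): name is "scene" or "top" or "wrist"; returns a dict with "pixels" (384x512x3 uint8, red, green, blue), "fx", "fy", "cx", "cy" (pixels), "eye" and "rotation" of the camera in the world. Camera axes: x right, y up, looking along -z (the intrinsics and any distortion apply to the point x, -y, -z); pixel columns grow to the right and rows downward; lengths in m; the calibration is good to about 2 mm. The wrist camera is an equidistant fisheye: a pixel r from the principal point sees the ray r / f radians off the axis. A picture is of the moment at which its call begins. There is no depth.
- robot.hand_in(): hands the job in, once; it reports no verdict.
The state is a dict: "time": time; "q": joint angles; "joint_velocities": joint speeds; "joint_torque": joint torques, N m; "position": TCP position; "tool_rot": TCP orientation; "ft_force": force on the tool from outside, world axes, zero at the start; "moment": the same for the moment, N m; "grip_width": finger opening in m.
Only numpy, scipy, OpenCV 4.12 (cv2) and the standard library are available. Lean on these libraries where they do the work, as an engineer would, in place of code of your own. Each camera call takes 0.05 s, during which the arm holds its last target. There are 200 camera calls.

## Working session

There is one attempt and no reset: what is moved stays moved. The work goes in short steps, Python scripts to look and compute and a tool call to move; the robot and the scene stay as the last step left them, time stands still between calls to the robot, and variables do not carry over. Pictures are saved under pics/ and viewed, about 8 in all and at most 12, crops included, and the job is handed in when it is done.

Besides the shell and the picture viewer there is one more tool, called after "Call:" as name(argument=value, ...), one argument or row to a line, values as JSON. carry_out: Moves the arm, as the interface text tells. Its arguments: {"type":"object","properties":{"steps":{"type":"array"},"squeeze":{"type":"number"}},"required":["steps"]}

```bash
ls; mkdir -p pics; cat > h.py <<'E'
import numpy as np, cv2
from rig import robot, cams
def snap(n, f=None):
    c=cams.camera(n); 
    if f: cv2.imwrite('pics/'+f, c['pixels'][:,:,::-1])
    return c
def ray(c,u,v):
    d=np.array([(u-c['cx'])/c['fx'],-(v-c['cy'])/c['fy'],-1.]); return np.array(c['eye']),np.array(c['rotation'])@d
def onz(c,u,v,z):
    e,d=ray(c,u,v); return e+d*(z-e[2])/d[2]
def proj(c,p):
    q=np.array(c['rotation']).T@(np.array(p)-np.array(c['eye'])); return c['cx']-c['fx']*q[0]/q[2], c['cy']+c['fy']*q[1]/q[2]
E
python3 - <<'E'
from h import *
o=robot.get_obs(); print({k:np.round(v,3) for k,v in o.items()}, robot.tip_extent)
for n in('scene','top'):
    c=snap(n,n+'0.png'); print(n,{k:np.round(v,3) for k,v in c.items() if k!='pixels'})
    
a=cv2.imread('pics/scene0.png');b=cv2.imread('pics/top0.png')
E
```

```text
pics
{'time': np.float64(0.0), 'q': array([ 0.988,  0.528,  1.434,  0.   ,  1.181, -0.179]), 'joint_velocities': array([-0.   , -0.001, -0.   ,  0.001, -0.   ,  0.001]), 'joint_torque': array([ -0.   , -44.005, -17.659,   0.063,   0.058,  -0.   ]), 'position': array([0.246, 0.574, 0.244]), 'tool_rot': array([ 0.835,  0.551, -0.001,  0.   ]), 'ft_force': array([ 1.044,  0.297, -0.189]), 'moment': array([ 0.027, -0.031,  0.021]), 'grip_width': np.float64(0.087)} 0.022
scene {'fx': np.float64(353.414), 'fy': np.float64(353.414), 'cx': np.float64(254.719), 'cy': np.float64(188.179), 'eye': array([-0.188, -0.674,  0.609]), 'rotation': array([ 0.476, -0.206, -0.318,  0.794])}
top {'fx': np.float64(453.629), 'fy': np.float64(453.629), 'cx': np.float64(250.052), 'cy': np.float64(195.084), 'eye': array([0.305, 0.029, 1.72 ]), 'rotation': array([ 0.048, -0.039, -0.697,  0.715])}
```

View pics/top0.png

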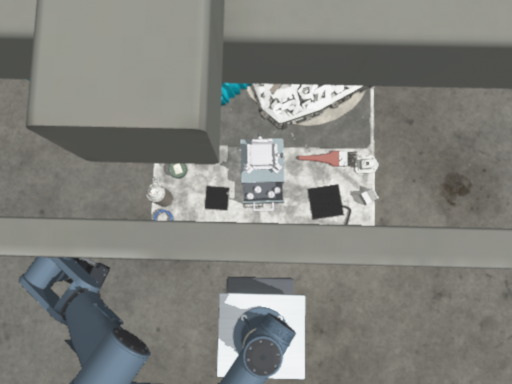

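View pics/scene0.png

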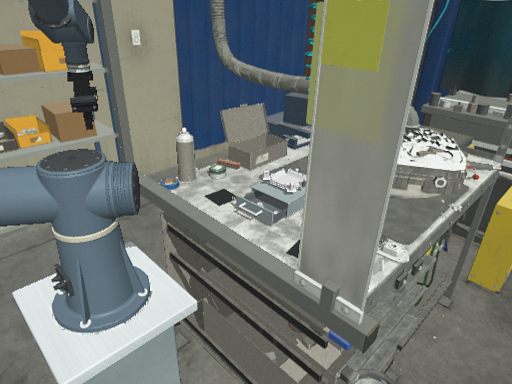

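```bash
sed -i "s/    return c$/    from scipy.spatial.transform import Rotation as R; c['rotation']=R.from_quat(c['rotation']).as_matrix()\n    return c/" h.py
python3 - <<'E'
from h import *
c=snap('top'); s=snap('scene')
for n,uv in dict(small=(217,198),big=(325,202),cab=(262,170),grip=(100,270)).items(): print(n,onz(c,*uv,0).round(3))
print(onz(s,220,197,0).round(3))
a=c['pixels'][120:235,140:385,::-1]; a=cv2.resize(a,None,fx=3.2,fy=3.2,interpolation=cv2.INTER_CUBIC)
# scene crops with upscaling
b=s['pixels'][120:265,130:330,::-1]; b=cv2.resize(b,None,fx=4,fy=4,interpolation=cv2.INTER_CUBIC)
cv2.imwrite('pics/t1.png',a);cv2.imwrite('pics/s1.png',b)
E
```

```text
small [0.503 0.179 0.   ]
big [ 0.498 -0.233  0.   ]
cab [0.615 0.009 0.   ]
grip [0.22  0.609 0.   ]
[0.502 0.182 0.   ]
```

View pics/t1.png

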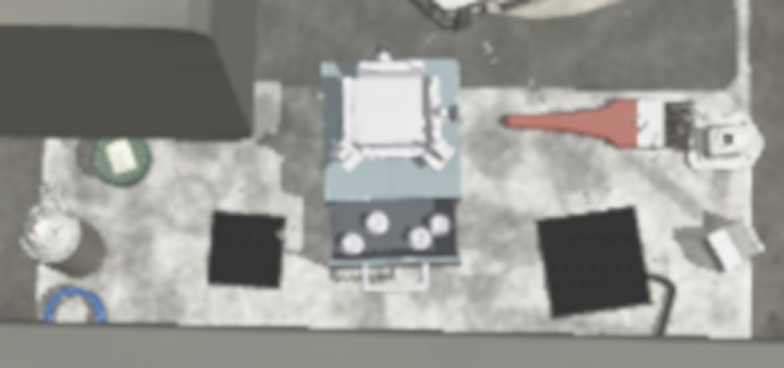

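View pics/s1.png

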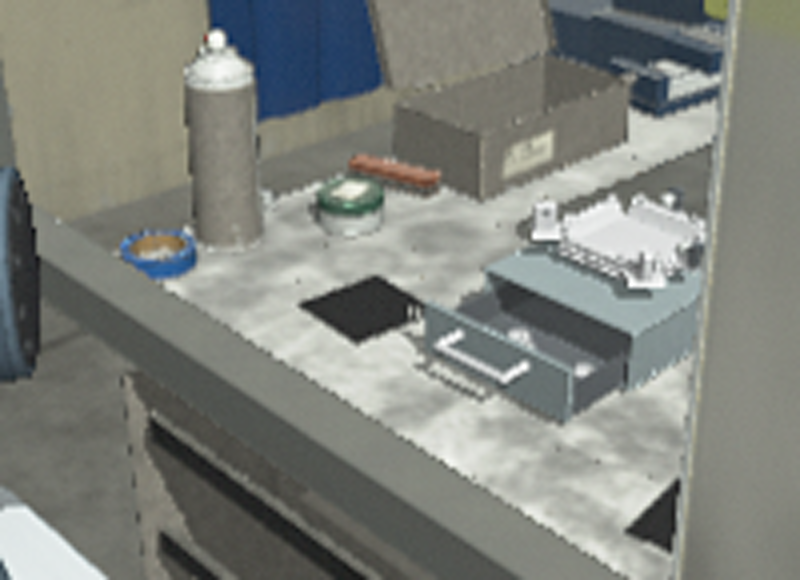

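```bash
python3 - <<'E'
from h import *
c=snap('top'); s=snap('scene')
b=s['pixels'][0:225,20:250,::-1].copy()
for n,uv in dict(l=(150,180),m=(250,245),r=(340,310)).items(): print(n,onz(s,*uv,0.047).round(3))
for v in (218,262): print('beam',v,onz(c,250,v,1.37).round(3),onz(c,250,v,0.047).round(3))
print('nadir',proj(c,[.305,.029,0]))
b=cv2.resize(b,None,fx=3,fy=2.6,interpolation=cv2.INTER_CUBIC)
for y in (.2,.3,.4,.5):
  for x in (.25,.3,.35): print(x,y,[np.round(proj(s,[x,y,z])) for z in (0,.5)])
cv2.imwrite('pics/s2.png',b)
E
```

```text
l [0.345 0.378 0.047]
m [ 0.341 -0.137  0.047]
r [ 0.324 -0.426  0.047]
beam 218 [0.33  0.033 1.37 ] [0.426 0.05  0.047]
beam 262 [0.296 0.032 1.37 ] [0.265 0.046 0.047]
nadir (np.float64(254.95243320455467), np.float64(251.17620334528908))
0.25 0.2 [array([154., 221.]), array([132.,  50.])]
0.3 0.2 [array([168., 215.]), array([150.,  49.])]
0.35 0.2 [array([181., 210.]), array([167.,  48.])]
0.25 0.3 [array([138., 209.]), array([114.,  46.])]
0.3 0.3 [array([152., 204.]), array([131.,  45.])]
0.35 0.3 [array([165., 199.]), array([148.,  44.])]
0.25 0.4 [array([124., 198.]), array([98., 43.])]
0.3 0.4 [array([137., 193.]), array([115.,  42.])]
0.35 0.4 [array([150., 189.]), array([131.,  41.])]
0.25 0.5 [array([111., 188.]), array([83., 40.])]
0.3 0.5 [array([124., 184.]), array([100.,  39.])]
0.35 0.5 [array([136., 180.]), array([115.,  39.])]
```

View pics/s2.png

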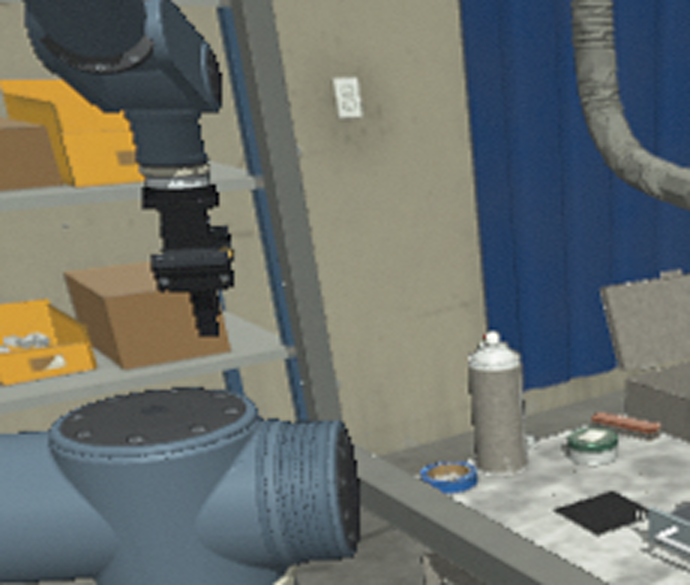

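Call:
carry_out(
  steps=[
    [[-1.9,-4.5,0],0,1],
    [[-1.9,-4.5,0],0,1],
    [[-1.9,-4.5,0],0,1],
    [[-1.9,-4.5,0],0,1],
    [[-1.4,-2.7,0],0,1],
    [[0,0,0],0,1],
  ],
  squeeze=30,
)

```text
time: 0.9
position: [0.1523, 0.3605, 0.2425]
tool_rot: [0.835, 0.551, -0.0, 0.0]
ft_force: [-0.7, 0.9, 0.6]
grip_width: 0.0469
```

Call:
carry_out(
  steps=[
    [[3.7,-2.0,0],0,1],
    [[3.5,-2.2,0],0,1],
    [[3.3,-2.8,0],0,1],
    [[3.3,-3.0,0],0,1],
    [[2.6,-3.6,0],0,1],
    [[2.5,-3.6,0],0,1],
    [[1.7,-4.0,0],0,1],
    [[1.7,-4.1,0],0,1],
    [[1,-4.2,0],0,1],
    [[0,0,0],0,1],
  ],
)

```text
time: 1.9
position: [0.4093, 0.0567, 0.248]
tool_rot: [0.833, 0.554, 0.015, 0.005]
ft_force: [-0.8, 0.7, -0.9]
grip_width: 0.0008
```

```bash
python3 - <<'E'
from h import *
c=snap('wrist','w0.png'); print({k:np.round(v,4) for k,v in c.items() if k!='pixels'})
cv2.imwrite('pics/w0b.png',cv2.resize(c['pixels'][:,:,::-1],None,fx=1.5,fy=1.5,interpolation=cv2.INTER_CUBIC))
print(robot.get_obs()['position'])
E
```

```text
{'fx': np.float64(297.3186), 'fy': np.float64(297.3186), 'cx': np.float64(259.4118), 'cy': np.float64(191.2571), 'eye': array([0.3311, 0.0866, 0.3872]), 'rotation': array([[ 0.3864, -0.8731, -0.2975],
       [ 0.9222,  0.3719,  0.1063],
       [ 0.0178, -0.3154,  0.9488]])}
[0.40827883 0.05865574 0.24784088]
```

View pics/w0b.png

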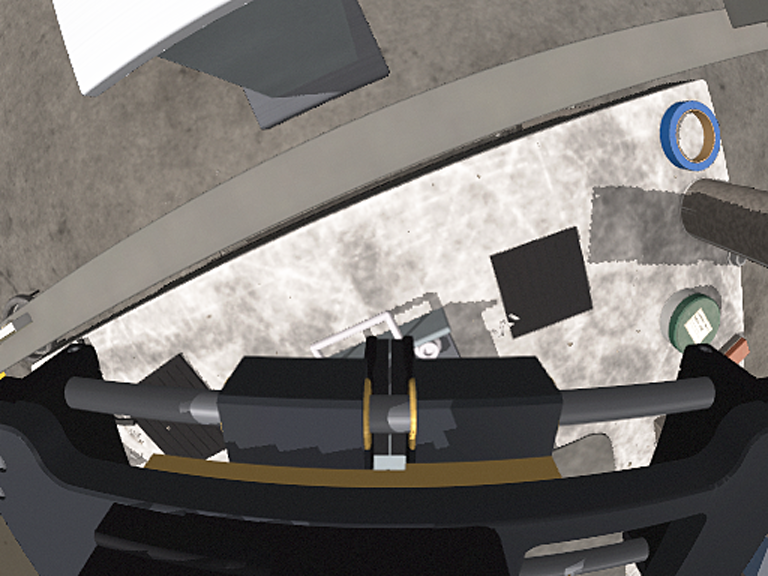

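```bash
cat >> h.py <<'E'
def fray(c,u,v):
    x,y=(u-c['cx']),(v-c['cy']); r=np.hypot(x,y); t=r/c['fx']; s=np.sin(t)/max(r,1e-9)
    return np.array(c['eye']),np.array(c['rotation'])@np.array([x*s,-y*s,-np.cos(t)])
def fonz(c,u,v,z):
    e,d=fray(c,u,v); return e+d*(z-e[2])/d[2]
E
sed -i 's/R.from_quat(c\[.rotation.\]).as_matrix()/R.from_quat(c["rotation"]).as_matrix() if np.ndim(c["rotation"])==1 else c["rotation"]/' h.py
python3 - <<'E'
from h import *
c=snap('wrist'); print(robot.get_obs()['q'].round(3))
for n,u,v,z in [('barR',313,353,.043),('barL',389,318,.043),('mat',540,283,.004),('matc1',491,257,.004),('matc2',577,228,.004),('drawerL front',433,293,.05),('tin',700,318,.037)]: print(n,fonz(c,u/1.5,v/1.5,z).round(4))
t=snap('top');
f=lambda u,v:(140+u/3.2,120+v/3.2)
for n,u,v,z in [('cabFL',325,198,.06),('cabFR',460,198,.06),('cabBL',322,60,.06),('cabBR',459,60,.06),('trayc',391,110,.08),('lugL',350,155,.1),('mat',594,262,.004),('m1',538,220,.004),('m2',633,207,.004),('m3',650,303,.004),('m4',553,317,.004),('barL',365,287,.043),('barR',427,289,.043),('smallmat',248,249,.004)]: print(n,onz(t,*f(u,v),z).round(4))
E
```

```text
[-0.136  0.224  1.952  0.017  0.941 -1.323]
barR [ 0.4678 -0.0337  0.043 ]
barL [0.463  0.0398 0.043 ]
mat [0.5022 0.1788 0.004 ]
matc1 [0.4598 0.1421 0.004 ]
matc2 [0.4652 0.2299 0.004 ]
drawerL front [0.4542 0.0816 0.05  ]
tin [0.5979 0.3347 0.037 ]
cabFL [0.5582 0.0847 0.06  ]
cabFR [ 0.562  -0.0712  0.06  ]
cabBL [0.7214 0.0928 0.06  ]
cabBR [ 0.7251 -0.0674  0.06  ]
trayc [0.6593 0.011  0.08  ]
lugL [0.602  0.0564 0.1   ]
mat [ 0.4977 -0.2347  0.004 ]
m1 [ 0.5464 -0.1679  0.004 ]
m2 [ 0.5647 -0.2808  0.004 ]
m3 [ 0.4505 -0.3011  0.004 ]
m4 [ 0.4311 -0.1867  0.004 ]
barL [0.4576 0.036  0.043 ]
barR [ 0.4571 -0.0358  0.043 ]
smallmat [0.5031 0.1766 0.004 ]
```

Call:
carry_out(
  steps=[
    [[0.3,-2,0],8.4,1],
    [[0.2,-2,0],8.4,1],
    [[0,-1.5,0],8.2,1],
    [[0,0,-4],0,1],
    [[0,0,-4],0,1],
    [[0,0,-4],0,1],
    [[0,0,0],0,1],
  ],
)

```text
time: 2.75
position: [0.4113, 0.0173, 0.1258]
tool_rot: [0.679, 0.734, 0.016, 0.002]
ft_force: [-0.3, 0.1, -1.0]
grip_width: 0.0005
```

Call:
carry_out(
  steps=[
    [[0,-1.4,0],0,1],
    [[0,0,-4],0,1],
    [[0,0,-3.5],0,1],
    [[0,0,0],0,1],
  ],
)

```text
time: 3.15
position: [0.4153, 0.0081, 0.0536]
tool_rot: [0.674, 0.738, 0.018, 0.005]
ft_force: [-1.0, -0.5, -0.6]
grip_width: 0.0008
```

```bash
python3 - <<'E'
from h import *
c=snap('wrist','w1.png'); print(robot.get_obs()['position'],robot.get_obs()['ft_force'])
s=snap('scene');b=s['pixels'][170:250,200:320,::-1]
b=cv2.resize(b,None,fx=4,fy=4,interpolation=cv2.INTER_CUBIC)
w=cv2.resize(c['pixels'][:,:,::-1],(480,360)); o=np.zeros((360,800,3),np.uint8); o[:320,:320]=b[:,:320];o[:,320:]=w; cv2.imwrite('pics/p1.png',o)
E
```

```text
[0.41602258 0.00800191 0.05523067] [0.4445398  0.1126762  0.07933165]
```

View pics/p1.png

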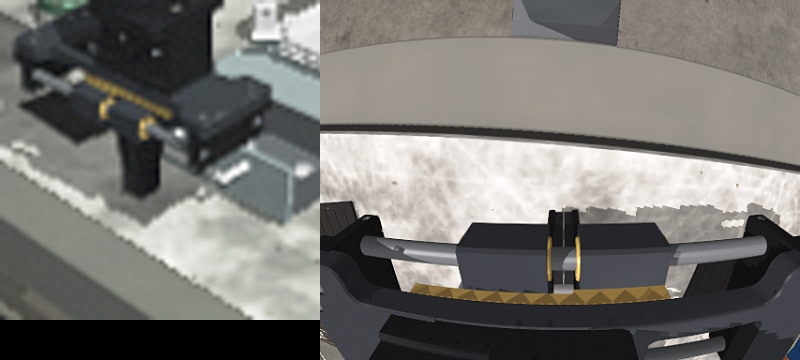

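Call:
carry_out(
  steps=[
    [[1,-0.4,-0.4],0,1],
    [[1,0,0],0,1],
    [[1,0,0],0,1],
    [[1,0,0],0,1],
    [[1,0,0],0,1],
  ],
)

```text
time: 3.75
position: [0.4714, 0.0044, 0.0595]
tool_rot: [0.673, 0.739, 0.022, 0.011]
ft_force: [-1.2, 1.1, -0.8]
grip_width: 0.0006
```

Call:
carry_out(
  steps=[
    [[0,0,-0.9],0,1],
    [[1,0,-0.2],0,1],
    [[1,0,-0.2],0,1],
  ],
)

```text
time: 4.05
position: [0.4937, 0.0043, 0.0461]
tool_rot: [0.673, 0.739, 0.022, 0.012]
ft_force: [-1.3, -0.8, 0.5]
grip_width: 0.0004
```

```bash
python3 - <<'E'
from h import *
print(robot.get_obs()['position'],robot.get_obs()['ft_force'])
s=snap('scene');b=s['pixels'][160:250,210:310,::-1]
b=cv2.resize(b,None,fx=6,fy=6,interpolation=cv2.INTER_CUBIC)
cv2.imwrite('pics/p2.png',b)
E
```

```text
[0.49365602 0.00430897 0.04605143] [-1.27832281 -0.77343049  0.46096623]
```

View pics/p2.png

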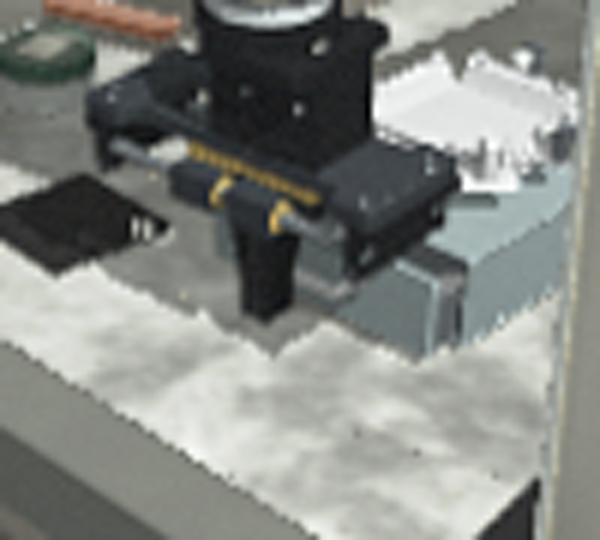

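Call:
carry_out(
  steps=[
    [[0.7,0,0],0,1],
    [[0.7,0,0],0,1],
    [[0.5,0,0],0,1],
  ],
)

```text
time: 4.4
position: [0.5083, 0.0051, 0.0443]
tool_rot: [0.673, 0.74, 0.017, 0.005]
ft_force: [-4.0, -1.9, 2.8]
grip_width: 0.0004
```

Call:
carry_out(
  steps=[
    [[0.5,0,0],0,1],
    [[0.5,0,0],0,1],
  ],
)

```text
time: 4.6
position: [0.516, 0.0054, 0.044]
tool_rot: [0.673, 0.74, 0.015, 0.002]
ft_force: [-9.0, -3.1, 4.4]
grip_width: 0.0005
```

Call:
carry_out(
  steps=[
    [[0.5,0,0],0,1],
    [[0.6,0,0],0,1],
  ],
)

```text
time: 4.8
position: [0.5161, 0.0062, 0.0432]
tool_rot: [0.672, 0.741, 0.008, -0.009]
ft_force: [-14.2, -6.1, 10.4]
grip_width: 0.0005
```

Call:
carry_out(
  steps=[
    [[0,0,0],0,1],
    [[-2.5,0,0],0,1],
    [[-2.5,0,0],0,1],
    [[0,0,3],-8,1],
    [[0,0,5],-8,1],
    [[0,0,5],-8,1],
    [[0,0,5],-8,0],
    [[1,0,3],-8,0],
    [[3,-1,0],-6,0],
    [[4,-1,0],0,0],
  ],
)

```text
time: 5.8
position: [0.5553, -0.0149, 0.2653]
tool_rot: [0.915, 0.404, 0.02, 0.004]
ft_force: [0.7, -0.9, -0.0]
grip_width: 0.0246
```

Call:
carry_out(
  steps=[
    [[4,0.3,0],0,0],
    [[4,0.3,0],0,0],
    [[3.5,0,0],0,0],
    [[0,0,0],0,0],
  ],
)

```text
time: 6.2
position: [0.6858, -0.011, 0.2703]
tool_rot: [0.915, 0.403, 0.031, 0.01]
ft_force: [-0.9, -0.3, -1.2]
grip_width: 0.0566
```

```bash
python3 - <<'E'
from h import *
c=snap('wrist','w3.png'); print(robot.get_obs()['position'],robot.get_obs()['tool_rot'],c['eye'])
cv2.imwrite('pics/w3b.png',cv2.resize(c['pixels'][:,:,::-1],None,fx=1.5,fy=1.5,interpolation=cv2.INTER_CUBIC))
E
```

```text
[ 0.68349248 -0.01073427  0.26997145] [0.91484453 0.4026359  0.02926673 0.00934192] [0.61783986 0.04240329 0.4077278 ]
```

View pics/w3b.png

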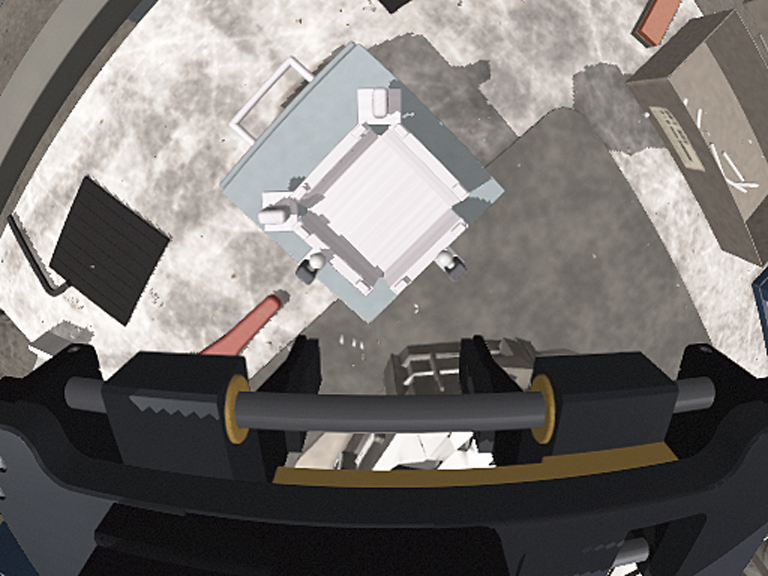

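```bash
python3 - <<'E'
from h import *
c=snap('wrist'); g=cv2.cvtColor(c['pixels'],cv2.COLOR_RGB2GRAY)
P=lambda u,v,z: fonz(c,u/1.5,v/1.5,z)
FR,FL,BR,BL=[P(u,v,.06)[:2] for u,v in [(222,185),(352,42),(370,322),(502,190)]]
print(FR,FL,BR,BL,'size',np.linalg.norm(FL-FR),np.linalg.norm(BL-FL),np.linalg.norm(BR-FR))
ctr=(FR+FL+BR+BL)/4; d=BL-FL+BR-FR; e=FL-FR+BL-BR
print('ctr',ctr,'yaw',np.arctan2(d[1],d[0]),np.arctan2(-e[0],e[1]))
y=np.arctan2(d[1],d[0])/2+np.arctan2(-e[0],e[1])/2; R=np.array([[np.cos(y),-np.sin(y)],[np.sin(y),np.cos(y)]])
print('lug pred',ctr+R@[-.036,.054],'open',-(R.T@(P(264,92,.043)[:2]-ctr))[0]-.115)
print('lug px top',P(380,100,.113)[:2], 'lower lug', P(273,216,.106)[:2],'pred',ctr+R@[-.036,-.054])
print('mat',P(111,251,.004),'m',[P(*p,.004)[:2].round(3) for p in [(88,177),(171,238),(126,325),(50,264)]])
print(g[55:85,240:270:2])
E
```

```text
[ 0.56090311 -0.06727926] [0.5522008  0.08402234] [ 0.72884948 -0.0614045 ] [0.71809302 0.09383876] size 0.15155165255125613 0.1661824031262497 0.16804908352477882
ctr [0.6400116  0.01229433] yaw 0.046967737563435 0.06339269294159167
lug pred [0.60108818 0.06422666] open -0.0040892465220103424
lug px top [0.60313851 0.06439636] lower lug [ 0.60974003 -0.0422504 ] pred [ 0.60704462 -0.04360896]
mat [ 0.50474649 -0.22365733  0.004     ] m [array([ 0.434, -0.183]), array([ 0.548, -0.161]), array([ 0.568, -0.279]), array([ 0.45 , -0.299])]
[[190 191 192 192 191 189 192 190 192 193 194 193 119 152 154]
 [189 189 193 192 191 191 190 193 192 193 196 106 118 120 110]
 [192 190 192 192 193 192 191 194 193 192 194 113 121 120 119]
 [192 192 192 195 192 192 194 196 195 193 200 114 122 121 119]
 [192 190 195 193 193 195 196 200 200 198 146 116 119 120 120]
 [194 192 194 194 193 192 172 133 135 199 200 115 115 116 118]
 [166 152 158 166 173 164 187 192 192 143 155 132 135 135 121]
 [254 255 255 255 255 238 232 236 231 190 161 176 176 177 151]
 [248 248 247 247 248 227 246 246 242 209 142 172 169 
[... 632 characters left out ...]
6 148]
 [221 243 242 242 244 211 239 242 239 210 130 165 163 163 147]
 [220 245 244 245 248 210 242 241 239 208 135 168 165 163 150]
 [221 247 246 246 248 211 242 242 240 206 133 170 166 195 146]
 [220 247 247 247 250 214 241 242 239 209 169 160 226 255 164]
 [218 248 248 248 249 208 239 236 231 199 252 200 255 250 231]
 [213 248 247 247 247 223 204 210 205 145 255 246 248 248 226]
 [202 246 244 244 244 241 159 132 139 226 247 244 243 244 220]
 [199 243 241 241 241 242 244 245 245 245 241 240 239 240 216]
 [199 244 246 248 244 244 246 247 246 244 243 243 242 245 222]
 [198 252 248 216 249 247 248 248 248 247 247 244 246 255 221]
 [201 255 148 177 252 251 251 251 250 249 247 239 247 250 175]]
```

```bash
python3 - <<'E'
from h import *
c=snap('wrist')
print(fonz(c,254.2,70,.113), [fonz(c,*p,.113)[:2].round(4) for p in [(249.5,70),(258.8,70),(254,60.5),(254,79.7)]])
o=robot.get_obs();print(o['position'],o['tool_rot'],o['grip_width'],o['q'].round(2))
from scipy.spatial.transform import Rotation as R
print(R.from_quat(o['tool_rot']).as_matrix().round(3))
E
```

```text
[0.60344294 0.063047   0.113     ] [array([0.6004, 0.0597]), array([0.6064, 0.0663]), array([0.5963, 0.0693]), array([0.6104, 0.0564])]
[ 0.67994055 -0.01038251  0.26958629] [0.91494119 0.4025946  0.02711656 0.00805664] 0.06844183986574158 [-0.19  0.56  1.3   0.02  1.23 -1.02]
[[ 0.674  0.736  0.056]
 [ 0.737 -0.676  0.007]
 [ 0.043  0.037 -0.998]]
```

Call:
carry_out(
  steps=[
    [[-2.7,2.5,0],0,0.5],
    [[-2.7,2.5,0],0,0.5],
    [[-2.2,2.2,-2],0,0.5],
    [[0,0,-3],0,0.5],
    [[0,0,-2],0,0.5],
    [[0,0,0],0,0.5],
  ],
)

```text
time: 6.95
position: [0.5935, 0.0637, 0.2009]
tool_rot: [0.915, 0.402, 0.028, 0.008]
ft_force: [0.1, 0.5, 0.3]
grip_width: 0.0445
```

Call:
carry_out(
  steps=[
    [[0.8,0,-2],0,0.5],
    [[0,0,-2],0,0.5],
    [[0,0,-1.5],0,0.5],
    [[0,0,0],0,0.5],
  ],
)

```text
time: 7.35
position: [0.6016, 0.063, 0.15]
tool_rot: [0.915, 0.401, 0.031, 0.01]
ft_force: [0.3, 0.0, -0.6]
grip_width: 0.0435
```

```bash
python3 - <<'E'
from h import *
c=snap('wrist'); o=robot.get_obs();print(o['position'],o['tool_rot'],o['grip_width'])
cv2.imwrite('pics/w4.png',cv2.resize(c['pixels'][170:384,130:390,::-1],None,fx=2.8,fy=2.8,interpolation=cv2.INTER_CUBIC))
E
```

```text
[0.60241943 0.06300208 0.1511299 ] [0.91534408 0.40125706 0.03199418 0.01069413] 0.043535413553929585
```

View pics/w4.png

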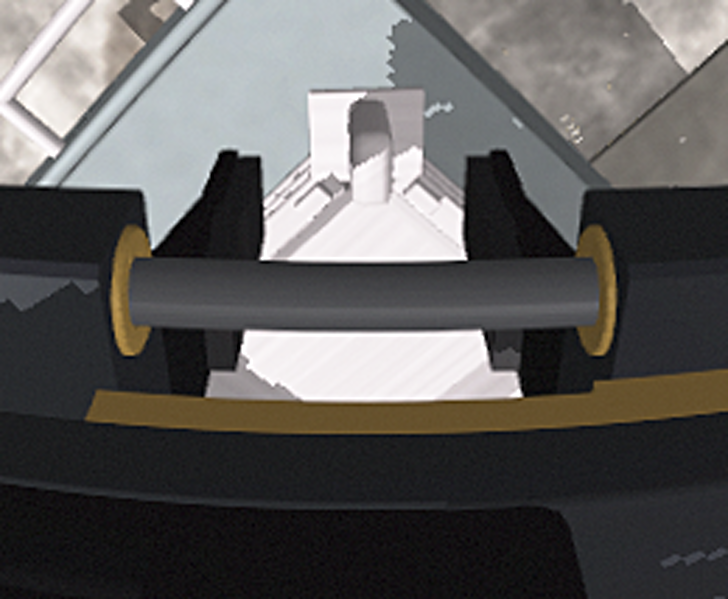

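Call:
carry_out(
  steps=[
    [[0,0,-1.3],0,0.5],
    [[0,0,-1.2],0,0.5],
    [[0,0,-0.8],0,0.5],
    [[0,0,0],0,0.5],
  ],
)

```text
time: 7.8
position: [0.6043, 0.0625, 0.1196]
tool_rot: [0.915, 0.401, 0.035, 0.012]
ft_force: [-0.2, 0.5, -0.3]
grip_width: 0.0436
```

Call:
carry_out(
  steps=[
    [[-0.1,0,-0.5],0,0.5],
    [[0,0,0],0,1],
    [[0,0,0],0,1],
    [[0,0,0],0,1],
    [[0,0,0],0,1],
    [[0,0,0],0,1],
  ],
  squeeze=10,
)

```text
time: 8.4
position: [0.6039, 0.0626, 0.1147]
tool_rot: [0.915, 0.401, 0.036, 0.013]
ft_force: [-0.3, -0.4, -0.3]
grip_width: 0.0116
```

Call:
carry_out(
  steps=[
    [[0,0,0],0,1],
    [[0,0,0.4],0,1],
    [[0.1,0,0.4],0,1],
    [[0.1,-0.1,0.4],0,1],
    [[0.1,-0.1,0.4],0,1],
  ],
)

```text
time: 8.9
position: [0.6042, 0.0608, 0.1306]
tool_rot: [0.915, 0.401, 0.033, 0.011]
ft_force: [-0.6, 0.6, -2.6]
grip_width: 0.0099
```

Call:
carry_out(
  steps=[
    [[0.1,-0.1,0.4],0,1],
    [[0.1,-0.1,0.4],0,1],
    [[0,0,0],0,1],
    [[0,0,0],0,1],
  ],
)

```text
time: 9.3
position: [0.6062, 0.0589, 0.1397]
tool_rot: [0.916, 0.401, 0.033, 0.01]
ft_force: [-1.5, 0.8, -2.1]
grip_width: 0.0102
```

```bash
python3 - <<'E'
from h import *
c=snap('wrist'); s=snap('scene'); o=robot.get_obs();print(o['position'],o['tool_rot'],o['ft_force'])
w=cv2.resize(c['pixels'][190:384,160:350,::-1],(392,400),interpolation=cv2.INTER_CUBIC)
b=cv2.resize(s['pixels'][150:230,230:310,::-1],(400,400),interpolation=cv2.INTER_CUBIC)
cv2.imwrite('pics/p5.png',np.hstack([w,b]))
E
```

```text
[0.6061694  0.05894249 0.13962331] [0.91552401 0.40079575 0.03269722 0.01046178] [-0.69386054  0.52230376 -1.76031464]
```

View pics/p5.png

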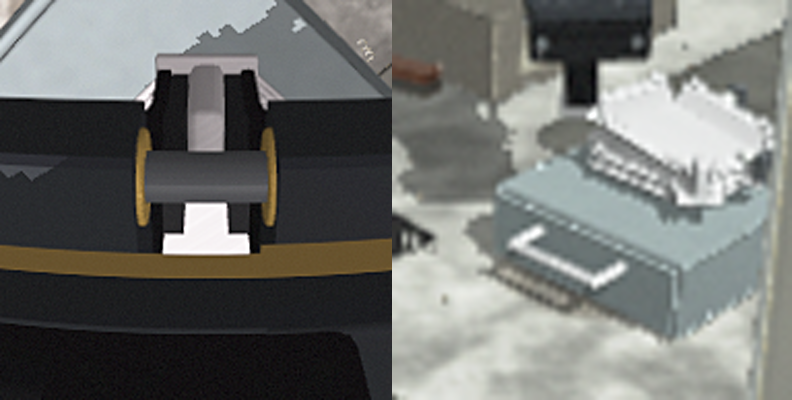

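Call:
carry_out(
  steps=[
    [[0.2,-0.1,0.4],0,1],
    [[0.2,-0.1,0.4],0,1],
    [[0.1,-0.1,0.25],0,1],
    [[0,0,0],0,1],
    [[0,0,0],0,1],
  ],
)

```text
time: 9.9
position: [0.6115, 0.0562, 0.1508]
tool_rot: [0.916, 0.4, 0.033, 0.01]
ft_force: [-0.8, -0.1, -2.4]
grip_width: 0.0106
```

Call:
carry_out(
  steps=[
    [[0,0,0],0,1],
    [[0,0,0],0,1],
    [[0,0,0],0,1],
    [[0,0,0.3],0,1],
    [[0,0,0.3],0,1],
    [[0,0,0.4],0,1],
  ],
  squeeze=60,
)

```text
time: 10.5
position: [0.6115, 0.0567, 0.1611]
tool_rot: [0.915, 0.401, 0.033, 0.01]
ft_force: [0.2, 0.1, -1.8]
grip_width: 0.0097
```

Call:
carry_out(
  steps=[
    [[0,0,0.6],0,1],
    [[0,0,0.8],0,1],
    [[0,0,1],0,1],
    [[0,0,1.5],0,1],
    [[0,0,1.5],0,1],
    [[0,0,0],0,1],
  ],
)

```text
time: 11.1
position: [0.6141, 0.0548, 0.222]
tool_rot: [0.915, 0.401, 0.036, 0.013]
ft_force: [-0.4, -0.2, -0.8]
grip_width: 0.0094
```

```bash
python3 - <<'E'
from h import *
s=snap('scene'); o=robot.get_obs();print(o['position'],o['tool_rot'],o['ft_force'],o['moment'])
t=snap('top')
b=cv2.resize(s['pixels'][125:235,220:325,::-1],(400,420),interpolation=cv2.INTER_CUBIC)
a=cv2.resize(t['pixels'][130:220,225:310,::-1],(397,420),interpolation=cv2.INTER_CUBIC)
cv2.imwrite('pics/p6.png',np.hstack([b,a]))
E
```

```text
[0.61343006 0.05488649 0.22097284] [0.91536802 0.40093109 0.0347003  0.01231027] [ 0.2345849   1.23510448 -0.9050829 ] [ 0.01313281  0.07452317 -0.03239515]
```

View pics/p6.png

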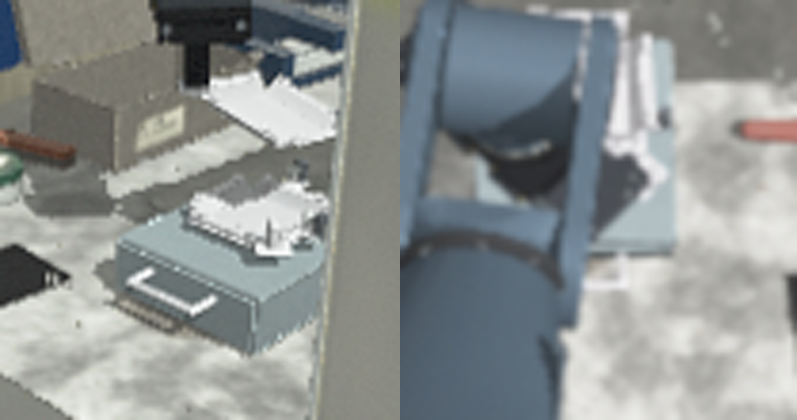

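```bash
python3 - <<'E'
from h import *
from scipy.spatial.transform import Rotation as R
s=snap('scene'); o=robot.get_obs(); p=o['position']
M=R.from_quat(o['tool_rot']).as_matrix(); lug=p+M[:,2]*.014; print(lug)
yaw=np.deg2rad(47.5-45+.0); 
ax=np.array([np.cos(yaw+np.pi/4),np.sin(yaw+np.pi/4),0])
for th in (0,8,12,16,20,25,30):
    Q=R.from_rotvec(ax*np.deg2rad(th))*R.from_euler('z',yaw)
    f=lambda q: np.round(proj(s,lug+Q.apply((np.array(q)-[-54,54,26.5])/1000)),1)
    print(th,Q.as_matrix()[2],[f(q) for q in [(-55,-38,15),(-38,-55,15),(38,-55,15),(-55,38,15)]])
im=s['pixels'].astype(int); g=im.sum(2)//3
print('cols 260-312, rows 140-170')
for v in range(138,170): print(v,''.join('#' if x>205 else '+' if x>170 else '.' for x in g[v,262:320]))
E
```

```text
[0.61301278 0.05511252 0.20498103]
0 [0. 0. 1.] [array([292.4, 155.9]), array([300.1, 156. ]), array([314.1, 149.8]), array([273.7, 149.4])]
8 [-0.09841024  0.09841024  0.99026807] [array([291.5, 158.5]), array([299. , 159.6]), array([312.6, 155.4]), array([273.1, 149.8])]
12 [-0.14701577  0.14701577  0.9781476 ] [array([290.9, 159.8]), array([298.2, 161.3]), array([311.5, 158.1]), array([272.8, 150. ])]
16 [-0.19490504  0.19490504  0.9612617 ] [array([290.2, 161. ]), array([297.4, 163. ]), array([310.3, 160.8]), array([272.5, 150.1])]
20 [-0.24184476  0.24184476  0.93969262] [array([289.4, 162.2]), array([296.4, 164.7]), array([308.9, 163.3]), array([272.2, 150.2])]
25 [-0.29883624  0.29883624  0.90630779] [array([288.3, 163.6]), array([295. , 166.6]), array([306.8, 166.4]), array([271.8, 150.4])]
30 [-0.35355339  0.35355339  0.8660254 ] [array([287.1, 164.9]), array([293.4, 168.5]), array([304.6, 169.2]), array([271.4, 150.5])]
cols 260-312, rows 140-170
138 ...................................+++.+.++.......+.......
139 .....................................++##++++.+#..+.......
140
[... 1186 characters left out ...]
.......
159 +++++...........+++++...+####################+............
160 +++..........++++++++++...++##################............
161 ...........+++++++++++++...+#################.............
162 .........+++++++++++++++++..+.#####+######................
163 ......+########++++++++++++...+#+..#+#....................
164 ....++++#########+++++........+...........................
165 .+++++++++++#####++++..........................+..........
166 +++++++++++#++++#++............................+..........
167 +++++++++++++++++..............................+..........
168 ++##++++++++...................................+..........
169 ++##.+++++................................................
```

```bash
python3 - <<'E'
from h import *
snap('wrist','ref.png'); print(robot.get_obs()['moment'])
E
```

```text
[-0.01200155  0.10407241 -0.0048579 ]
```

Call:
carry_out(
  steps=[
    [[-0.4,-0.7,0.3],0,1],
    [[-0.9,-1.3,0],0,1],
    [[-1.3,-2,0],0,1],
    [[-1.5,-2.3,0],0,1],
    [[-1.5,-2.3,0],0,1],
    [[-1.5,-2.3,0],0,1],
    [[-1.5,-2.3,0],0,1],
    [[-1.5,-2.3,0],0,1],
    [[-1.5,-2.3,0],0,1],
    [[-1.3,-1.8,0],0,1],
  ],
)

```text
time: 12.3
position: [0.4683, -0.1509, 0.2165]
tool_rot: [0.915, 0.403, 0.027, 0.008]
ft_force: [0.2, 0.2, -1.1]
grip_width: 0.0093
```

Call:
carry_out(
  steps=[
    [[-0.7,-1.5,-1],0,1],
    [[-0.6,-1.2,-1],0,1],
    [[-0.3,-0.7,-0.7],0,1],
    [[0,0,-0.3],0,1],
    [[0,0,0],0,1],
    [[0,0,0],0,1],
    [[0,0,0],0,1],
  ],
)

```text
time: 13.0
position: [0.4455, -0.1894, 0.1852]
tool_rot: [0.916, 0.399, 0.025, 0.007]
ft_force: [-0.4, -0.7, -2.3]
grip_width: 0.0097
```

```bash
cat > chk.py <<'E'
from h import *
from scipy.spatial.transform import Rotation as R
c=snap('wrist'); o=robot.get_obs(); print(o['time'],o['position'],o['tool_rot'],o['ft_force'],o['moment'],o['grip_width'],abs(o['joint_velocities']).max())
a=cv2.imread('pics/ref.png'); b=c['pixels'][:,:,::-1]
for v in range(212,262,4): # row profile at the lug column and beside
    pass
col=254
print('ref',a[205:262,col-12:col+13:6].mean(2).astype(int).T.tolist()); print('now',b[205:262,col-12:col+13:6].mean(2).astype(int).T.tolist())
t=snap('top'); g=t['pixels'].mean(2)
M=R.from_quat(o['tool_rot']).as_matrix(); lug=o['position']+M[:,2]*.014
yaw=np.deg2rad(2.5); ax=np.array([np.cos(yaw+np.pi/4),np.sin(yaw+np.pi/4),0])
for th in (8,16,24):
    Q=R.from_rotvec(ax*np.deg2rad(th))*R.from_euler('z',yaw); w=lambda q:lug+Q.apply((np.array(q)-[-54,54,26.5])/1000)
    print(th,w((0,0,0)).round(3),[np.round(proj(t,w(q)),1) for q in [(-38,-55,15),(38,-55,15),(55,-38,15),(55,38,15)]])
u0=int(proj(t,lug)[0])
for v in range(175,225): print(v,''.join('#' if x>205 else '+' if x>150 else '.' if x>60 else ' ' for x in g[v,285:365]))
E
python3 chk.py
```

```text
13.05 [ 0.4455811  -0.18931059  0.18530131] [0.91631295 0.39960593 0.02511311 0.00741658] [ 0.7383568  -0.05583698 -1.05212555] [ 0.00592267  0.08098773 -0.01073662] 0.009650867949198302 0.0014637749004184175
ref [[243, 241, 239, 238, 242, 242, 241, 240, 245, 235, 118, 118, 149, 162, 158, 158, 156, 162, 133, 22, 2, 12, 15, 12, 17, 11, 20, 11, 20, 21, 16, 18, 22, 23, 25, 28, 25, 27, 26, 24, 25, 21, 24, 23, 22, 25, 24, 25, 21, 22, 25, 22, 26, 24, 24, 26, 21], [240, 239, 239, 236, 235, 238, 241, 243, 247, 240, 118, 119, 151, 162, 158, 158, 154, 155, 157, 164, 141, 34, 17, 22, 25, 22, 27, 23, 25, 26, 23, 26, 22, 23, 27, 22, 24, 27, 24, 22, 22, 20, 23, 22, 25, 24, 24, 25, 25, 21, 24, 15, 23, 24, 22, 24, 26], [239, 242, 241, 239, 239, 237, 237, 239, 246, 243, 120, 119, 155, 166, 159, 149, 107, 94, 100, 103, 102, 102, 102, 101, 101, 102, 103, 102, 104, 101, 102, 104, 103, 105, 101, 103, 103, 102, 104, 105, 107, 122, 136, 138, 134, 133, 134, 141, 136, 133, 134, 136, 134, 131, 129, 131, 136], [237, 239, 240, 241, 244, 243, 242, 241, 245, 239, 117, 121, 158, 169, 155, 128, 96, 107, 108, 107, 1
[... 5684 characters left out ...]
..............+####+
217 +++++++++++++++++.................  .....................................+####++
218 ++#++++++++++++++................... ...................................++####++
219 ++##++++++++++++.....................  ................................++#####++
220 #+++#++++++++++.......................  ...............................+#######+
221 #+++#+++++++++.......................... .....  ......................++########
222 ++++++++++++++...........................        ....................++#########
223 +++++++++++++.............................        ...................+##########
224 .....................................................................++++++++###
```

```bash
python3 - <<'E'
from h import *
from scipy.spatial.transform import Rotation as R
c=snap('wrist'); o=robot.get_obs(); M=R.from_quat(o['tool_rot']).as_matrix()
eT=M.T@(c['eye']-o['position']); CT=M.T@c['rotation']; print('cam in tool',eT.round(4))
w=cv2.imread('pics/p5.png')[:,:392]; n=cv2.resize(c['pixels'][190:384,160:350,::-1],(392,400),interpolation=cv2.INTER_CUBIC)
r=cv2.resize(cv2.imread('pics/ref.png')[190:384,160:350],(392,400),interpolation=cv2.INTER_CUBIC)
for nm,i in (('p5',w),('ref',r),('now',n)):
    print(nm,[ (x,i[44:100:2,x].mean(1).astype(int).tolist()) for x in (172,206,240)])
# expected gusset-edge rows in tool frame vs tilt: tray pivots about lug centre 14 mm ahead of TCP
def pix(p):
    q=CT.T@(p-eT); t=np.arctan2(np.hypot(q[0],q[1]),-q[2]); k=c['fx']*t/np.hypot(q[0],q[1]); return c['cx']+k*q[0],c['cy']-k*q[1]
L=np.array([0,0,.014])
d=eT*[0,1,0]; d/=np.linalg.norm(d) # outward (camera side)
for out in (.012,.015,.018,.021):
  print(out,[np.round((pix(L+R.from_rotvec([s_*np.deg2rad(th),0,0]).apply(d*out+[0,0,.0115]))[1]-190)*2.062,1) for s_ in (np.sign(d[1])*-1,) for th in (0,11,14,17,20,23)])
E
```

```text
cam in tool [ 0.0002 -0.0802 -0.1413]
p5 [(172, [193, 195, 195, 197, 183, 118, 123, 153, 165, 165, 162, 163, 170, 179, 158, 109, 36, 17, 28, 26, 27, 28, 28, 27, 24, 24, 24, 24]), (206, [121, 119, 119, 119, 116, 107, 124, 155, 172, 164, 140, 105, 104, 109, 109, 110, 110, 108, 109, 111, 109, 110, 111, 111, 111, 110, 112, 111]), (240, [119, 120, 120, 123, 117, 105, 122, 160, 169, 161, 161, 165, 168, 155, 118, 57, 16, 16, 24, 21, 20, 25, 23, 20, 28, 28, 25, 24])]
ref [(172, [241, 240, 242, 235, 122, 117, 146, 160, 159, 157, 156, 158, 159, 129, 74, 48, 21, 14, 22, 25, 26, 24, 26, 27, 26, 23, 24, 26]), (206, [242, 242, 245, 240, 120, 118, 153, 169, 159, 135, 100, 103, 107, 107, 109, 110, 108, 108, 110, 109, 108, 111, 111, 109, 111, 112, 110, 110]), (240, [248, 244, 247, 248, 116, 118, 158, 166, 155, 156, 157, 161, 151, 75, 34, 36, 23, 11, 14, 20, 23, 25, 24, 19, 22, 23, 22, 27])]
now [(172, [48, 47, 42, 60, 96, 127, 149, 160, 158, 154, 156, 158, 157, 128, 71, 44, 21, 12, 22, 26, 23, 23, 23, 24, 25, 22, 22, 24]), (206, [45, 42, 42, 56, 95, 127, 155, 167, 162, 152, 100, 102, 107, 108, 107, 108, 109, 109, 110, 110, 109, 109, 109, 111, 112, 111, 112, 111]), (240, [45, 46, 45, 50, 85, 127, 158, 168, 156, 155, 155, 162, 151, 73, 32, 35, 23, 14, 17, 18, 20, 23, 21, 19, 22, 23, 25, 22])]
0.012 [np.float64(58.6), np.float64(55.6), np.float64(55.1), np.float64(54.8), np.float64(54.6), np.float64(54.6)]
0.015 [np.float64(49.1), np.float64(46.8), np.float64(46.6), np.float64(46.5), np.float64(46.6), np.float64(47.0)]
0.018 [np.float64(39.5), np.float64(37.8), np.float64(37.9), np.float64(38.1), np.float64(38.5), np.float64(39.2)]
0.021 [np.float64(29.8), np.float64(28.7), np.float64(29.0), np.float64(29.5), np.float64(30.2), np.float64(31.2)]
```

```bash
python3 -c "
from h import *
o=robot.get_obs(); print(o['time'],o['position'],o['ft_force'],o['grip_width']); print(robot.hand_in())"
```

```text
13.15 [ 0.44558418 -0.18942831  0.18531713] [-0.28345294 -0.56457235 -1.11355815] 0.009507466937647825
the job is handed in; nothing more can be done
None
```

I closed the drawer, peeled the top tray off by its lug, and handed the job in at 13.2 s with the tray held over the 120 mm mat. The hand-in gave no verdict.

- **Drawer:** I pushed the handle with closed fingers until it stopped against the end with the force rising to 14 N. Later views show the drawer shut. One measurement gave an opening of -4 mm, which I take as camera error.
- **Peel:** With a light 10 N grip I raised the lug 36 mm while the opposite corner stayed down. The lift force was only 2–3 N. I then gripped at 60 N and lifted the tray clear, and the lower tray looked still in its place.
- **Final pose:** The tray is estimated to be centred about 6 mm from the mat's centre, with its underside about 12.5 cm up. The lug is still in the fingers (9.5 mm opening).
- **Tilt:** The tray is not very level. I estimate 16–17°, against the 20° limit, from the lift geometry and the slope of its edge in the scene view at lift-off. It did not visibly shift in the fingers on the way to the mat, but the wrist and top views could not confirm the tilt there. I did not re-level it, because that would have meant resting it on something.
- **Bystanders:** Nothing came near the casting, tin or V-block. I did not measure their positions again at the end.

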